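# Hook back the grinder's sprung cover and load the nutmeg

### The arm

A 6-joint arm with a two-finger parallel gripper is mounted at the origin on the work surface. World frame = base frame: x ahead of the robot, y to its left, z up, the work surface at z = 0. Lengths are in mm, angles in degrees, forces in N, time in s.
With the tool pointing down it reaches from about 350 to 850 mm from the base axis. Payload 8.1 kg.
Tool frame: the origin (TCP) lies between the finger pads; the fingertips stand r.nose_length ahead of it and the grasp point (between the pads) lies 3 mm ahead of it (r.nose_length is the distance from the TCP to the fingertips, in mm); x points along the fingers, y is the direction in which the jaws open and shut, and the axes are right-handed (so a half turn about x gives the same grasp; the last joint's range is limited). The gripper opens to 85 mm and grips with 20 to 120 N. Pads are 22 mm wide; open, the fingers measure 114 mm over their backs; the gripper's body (76 mm by 85 mm) begins 54 mm behind the grasp point. The pads swing forward as they close: fully open they stand 13 mm farther back than shut.
Start: joints at [-71.356, 7.471, 85.268, -0, 87.261, -4.893], TCP at [239.626, -550.077, 253.292] pointing down, gripper open.
Joint ranges: [-169.43, 169.43], [-51.17, 129.36], [1.28, 143.12], [-76.62, 256.62], [0, 156.53], [-152.29, 152.29]. Speed limits (degrees/s): [136.94, 136.94, 159.86, 180, 180, 180].

### API

Orientations are given as [roll, pitch, yaw] about the fixed x, y, z axes, in that order (R = Rz(yaw) Ry(pitch) Rx(roll)).
In Python, from bench import sense, optics, order, r gives the robot as it stands.
- The arm moves only by the tool carry_out, never from a script. Its argument "commands" is one flat list of numbers, 7 for each row, row after row: the shift along the tool's x, y, z in m, then the turn, a rotation vector about the tool's x, y, z in degrees, then the closure, from -1 (fully open) to 1 (shut), so that 0 is half open. A call has 1 to 12 rows; each row is the pose to reach, as a shift and turn from the pose measured when the call began, along the tool's axes at that moment; what a row does not reach only later rows make up. A row lasts 1/8 s, in which the tool goes at most 62.5 mm and 10.7 degrees, less where a joint would pass 70% of its speed; a pose out of reach is approached as far as the arm can. A call with a gripper value outside its range is refused whole. The fingers move at their own pace and stop on an object; "grip_force" is the grip in N (left out, the last holds). Time passes only in rows, so rows that repeat a pose let the fingers close. It gives the time, the measured TCP pose, the force and the opening at its end, in the units of the state.
- sense(): the state, without advancing time (a new reading comes with each control period).
- optics.snapshot(name): name is "scene" or "top" or "wrist"; returns (picture, depth): 400x640x3 uint8, red, green, blue; 400x640 float32, mm along the optical axis (not along the pixel's ray), 0 where there is no reading.
- optics.calibration(name): a dict with "mtx" (3x3 intrinsics, pixels), "extrinsics" (4x4, takes a point from camera to world coordinates). Camera axes: x right, y up, looking along -z (the intrinsics and any distortion apply to the point x, -y, -z); pixel columns grow to the right and rows downward; lengths in mm; the calibration is good to about 2 mm. The wrist camera is an equidistant fisheye: a pixel r from the principal point sees the ray r / f radians off the axis. A picture is of the moment at which its call begins: read the wrist's pose just before it. calibration takes no time and is no camera call; for the wrist camera it gives the pose at the moment of the call.
- order.hand_in(): hands the job in, once; it reports no verdict.
The state is a dict: "time": time; "joint_pos": joint angles; "qd": joint speeds; "joint_efforts": joint torques, N m; "tool_pos": TCP position; "tcp_rot": TCP orientation; "ft_force": force on the tool from outside, world axes, zero at the start; "wrist_torque": the same for the moment, N m; "finger_gap": finger opening in mm.
Only numpy, scipy, OpenCV 4.12 (cv2) and the standard library are available. Lean on these libraries where they do the work, as an engineer would, in place of code of your own. Each camera call takes 0.05 s, during which the arm holds its last target. There are 200 camera calls.

### The job

Get the spice grinder ready for a nutmeg: draw its sprung cover arm back by the wooden ball, lift it over the nose of the hair-trigger catch and ease it down and back onto the catch so that it stays hooked open when you let go; never let it snap shut or force the catch aside. Then put the nutmeg (the smaller, darker nut) into the uncovered feed well and leave it there with the arm still hooked. Do not shift or tip anything else on the shelf.

Things in the scene. Friction and masses are not known exactly. Their poses are not given: they have to be found in the camera images.
- grinder: white ceramic spice grinder, fixed. Origin at shelf height (z = 0) on the vertical axis of its column (104 mm across, foot 128 mm), own z up. Its own -x side is its front, with cover arm, feed well and catch. Bearings below are in its own frame, counter-clockwise from its +x seen from above: 180 deg = front. The cam lock lever at its rear plays no part
- hopper (a point): centre of the hopper's rim, on the column axis, 217 mm above the shelf: the round hopper overhangs, 192 mm across from 217 to 255 mm up, tapering in below to 96 mm across at 187 mm; lid knob on top to 280 mm
- cover_swing (a joint): swing of the sprung cover arm about the column axis, rad: 0 = closed, arm at bearing 145 deg, disc over the well; grows counter-clockwise as the arm is drawn back, hard stop 1.31. A spring pulls it shut with 0.39 N m at 0 and 0.78 N m at 1.13 (3 and 6.5 N at the ball). Hooked, it rests at about 1.13 (bearing 210 deg) against the catch's nose; let go unhooked, it snaps shut
- cover_lift (a joint): upward tilt of the cover arm, rad: 0 = level, held down by its weight and a weak spring; stop 0.30. Pivot level with the bar, 40 mm from the column axis. The bar is stopped by the nose unless lifted: raising the ball 14 to 18 mm (0.18 to 0.22 rad, about 2 N) takes it clear over; lowering it beyond 1.17 rad of swing puts it inside the hook
- ball (a point): centre of the arm's handle, a dark wooden ball 24 mm across on an 8 mm stem, 120 mm from the column axis, 115 mm above the shelf with the arm down. The hopper's rim ends 24 mm short of it horizontally, 102 mm above it: take it with a tool that leans outward from the column 25 to 45 deg
- bar_tip (a point): middle of the outer end of the arm's level steel bar, 150 mm from the column axis, 70 mm above the shelf when down; the bar is 10 mm wide, 8 mm tall
- catch (a joint): swing of the hair-trigger catch outward about its post, rad: 0 = home (a very weak spring holds it there), 0.45 = fully out. Some 2 N outward on the nose or its tab slips it and fires a hooked arm
- hook_nose (a point): top of the catch's nose: a steel tooth 6 mm thick at bearing 207 deg, across the bar's path from 130 to 162 mm from the column axis, 58 to 76 mm above the shelf, with a flat tab out to 178 mm. From its outer end a thin stem (top 73 mm) runs back to the catch's post, 74 mm tall, at bearing 228 deg, 139 mm from the axis
- well (a point): centre of the inner floor of the feed well, 32 mm above the shelf: a round ceramic dish 54 mm across outside, 46 mm inside, rim 42 mm above the shelf, at bearing 145 deg, 98 mm from the column axis. At 0 swing the arm's wooden disc (50 mm across, underside 63 mm above the shelf) covers it
- nutmeg: dark brown nutmeg, 26 mm across at half height, 28 mm tall, the smaller of the two nuts, standing on its flat end; origin at the centre of its underside, its z up. Starts on the shelf left or right of the grinder
- nutmeg_center (a point): centre of the nutmeg, 14 mm above its underside
- walnut: bystander, loose: tan walnut standing on end, 39 mm across, 42 mm tall; origin at the centre of its underside
- salt_pot: bystander, loose: open white ceramic pinch pot, 60 mm across, 40 mm tall; origin at the centre of its underside
- tin: bystander, loose: round aluminium tin, 56 mm across, 44 mm tall; origin at the centre of its underside
- glass_jar: bystander, loose: dark smoked glass jar, 72 mm across, 108 mm tall; origin at the centre of its underside
- pepper_mill: bystander, loose: turned wooden pepper mill, 54 mm across, 188 mm tall; origin at the centre of its underside
- copper_cup: bystander, loose: copper measuring cup, 58 mm across, 42 mm tall, flat handle reaching 82 mm along its +y; origin at the centre of its underside

How it is judged (in metres and radians):
On the way, in this order (a step that is already met when the one before it is completed fails the run):
1. the cover arm is drawn back, down inside the catch and resting hooked on it, with the robot off the grinder (value of joint cover_swing between 1.06 and 1.24 rad and value of joint cover_lift below 0.04 rad and value of joint catch below 0.06 rad and contact force between each of the arm, the fingers and grinder below 0.1 N), for 0.3 s.
2. the nutmeg lies in the feed well (horizontal distance between nutmeg_center and well below 0.016 m and z of nutmeg_center in the frame of well between 0.005 and 0.022 m), for 0.2 s.
At the end, for the whole second after the job is handed in: The cover arm rests hooked on the catch (swing 1.06 to 1.24 rad, lift under 0.04 rad, catch within 0.06 rad of home, arm still) and the nutmeg is released and at rest in the feed well (its centre within 16 mm of the well's axis and 5 to 22 mm above the well's floor) (all of step 2 and value of joint cover_swing between 1.06 and 1.24 rad and value of joint cover_lift below 0.04 rad and value of joint catch below 0.06 rad and linear speed of nutmeg below 0.05 m/s and velocity of joint cover_swing between -0.05 and 0.05 rad/s); the robot touches nothing.
It fails at once if the cover arm snaps towards closed (faster than 5 rad/s) (velocity of joint cover_swing below -5 rad/s).
It fails at once if the catch is forced aside (over 0.15 rad) (value of joint catch above 0.15 rad).
It fails at once if a bystander is shifted over 25 mm (distance of any of walnut, salt_pot, tin, glass_jar, pepper_mill, copper_cup from where it was at the start of the episode above 0.025 m).
It fails at once if a bystander is tipped over 0.3 rad (angle between any of walnut, salt_pot, tin, glass_jar, pepper_mill, copper_cup's own z axis and vertical above 0.3 rad).
It also fails if it takes over 70 s, if anything falls off the work surface, if the arm or the gripper's body presses on something with over 40 N, if the wrist force passes 120 N, or if a joint passes its speed limit or range.

## Working session

There is one attempt and no reset: what is moved stays moved. The work goes in short steps, Python scripts to look and compute and a tool call to move; the robot and the scene stay as the last step left them, time stands still between calls to the robot, and variables do not carry over. Pictures are saved under pics/ and viewed, about 8 in all and at most 12, crops included, and the job is handed in when it is done.

Besides the shell and the picture viewer there is one more tool, called after ">>>" as name(argument=value, ...) on one line, values as JSON. carry_out: Moves the arm, as the interface text tells. Its arguments: {"type":"object","properties":{"commands":{"type":"array","items":{"type":"number"}},"grip_force":{"type":"number"}},"required":["commands"]}

```bash
ls; mkdir -p pics
cat > snap.py <<'E'
import sys,cv2,numpy as np
from bench import sense,optics,order,r
def grab(n,tag):
    im,d=optics.snapshot(n); c=optics.calibration(n)
    np.savez(f'pics/{tag}.npz',im=im,d=d,K=c['mtx'],T=c['extrinsics'])
    cv2.imwrite(f'pics/{tag}.png',im[...,::-1]); return im,d,c
E
python3 - <<'E'
from snap import *
for n in('scene','top'):
    im,d,c=grab(n,n+'0'); print({k:(np.round(v,3).tolist() if hasattr(v,'shape') else v) for k,v in c.items()}, (d>0).mean())
print(sense(), r.nose_length)
E
```

```text
pics
{'mtx': [[437.346, 0.0, 316.276], [0.0, 437.346, 200.538], [0.0, 0.0, 1.0]], 'extrinsics': [[-0.655, -0.412, 0.633, 1253.488], [0.755, -0.347, 0.556, 594.671], [-0.01, 0.843, 0.538, 716.282], [0.0, 0.0, 0.0, 1.0]]} 0.995859375
{'mtx': [[499.803, 0.0, 316.388], [0.0, 499.803, 198.549], [0.0, 0.0, 1.0]], 'extrinsics': [[-0.006, 0.982, -0.188, 284.895], [-1.0, -0.009, -0.015, -6.269], [-0.016, 0.188, 0.982, 1593.607], [0.0, 0.0, 0.0, 1.0]]} 0.99601953125
{'time': 0.1, 'joint_pos': array([-7.13561428e+01,  7.51218341e+00,  8.53230948e+01,  1.86238841e-03,
        8.72606719e+01, -4.89180481e+00]), 'qd': array([ 0.01188643, -0.03241605, -0.20113255,  0.0164909 ,  0.06001181,
        0.0415228 ]), 'joint_efforts': array([ 2.00016343e-04, -5.70951784e+01, -5.01943123e+01, -1.71368365e-04,
        8.08861165e-03, -6.34240837e-05]), 'tool_pos': array([ 239.48950061, -549.63819745,  252.33414245]), 'tcp_rot': array([-96.00241434,  89.90403189, 107.53315714]), 'ft_force': array([-0.65744031, -0.08186529, -0.46460082]), 'wrist_torque': array([ 0.0123005 , -0.01179343,  0.01824452]), 'finger_gap': 85.2556034773255} 22.0
```

View pics/scene0.png

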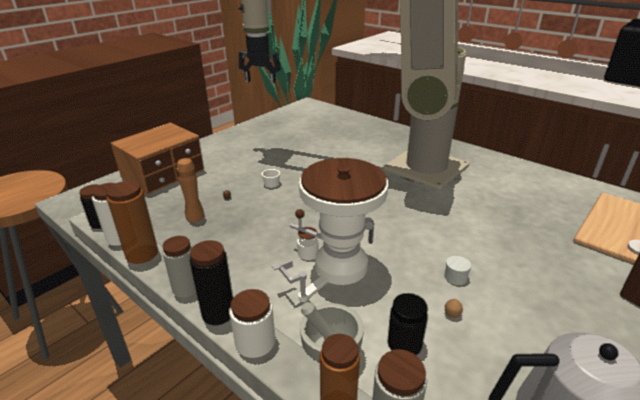

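View pics/top0.png

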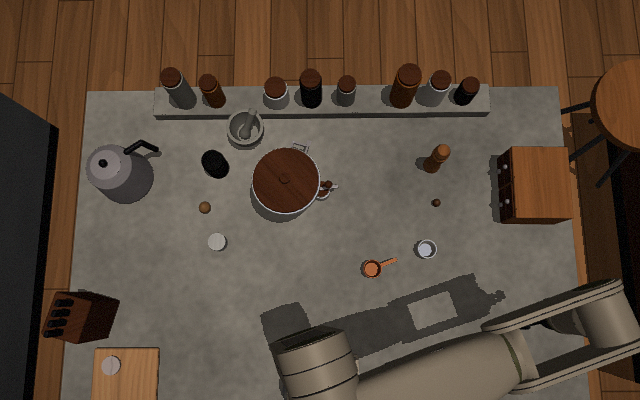

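The top view shows the grinder at (285,180), the ball near (334,185), the catch near (300,148), the nutmeg at (436,202) and the walnut at (204,207). In the scene view the ball is at (299,213), the well at (308,243) and the catch near (290,275).

```bash
cat >> snap.py <<'E'
def cloud(tag):
    z=np.load(f'pics/{tag}.npz'); d=z['d'];K=z['K'];T=z['T']
    v,u=np.mgrid[:d.shape[0],:d.shape[1]]
    p=np.stack([(u-K[0,2])/K[0,0]*d,-(v-K[1,2])/K[1,1]*d,-d],-1)
    return z['im'],p@T[:3,:3].T+T[:3,3],d
def proj(tag,P):
    z=np.load(f'pics/{tag}.npz');K=z['K'];T=z['T']
    c=(np.atleast_2d(P)-T[:3,3])@T[:3,:3]
    return np.stack([K[0,2]+K[0,0]*c[:,0]/-c[:,2],K[1,2]-K[1,1]*c[:,1]/-c[:,2]],-1)
def circ(p):
    A=np.c_[2*p[:,:2],np.ones(len(p))]; s=np.linalg.lstsq(A,(p[:,:2]**2).sum(1),rcond=None)[0]
    return s[:2],np.sqrt(s[2]+s[:2]@s[:2])
E
python3 - <<'E'
from snap import *
for t,pts in(('scene0',dict(nut=(227,195),ball=(299,213),wal=(454,308),pot=(271,178),tin=(458,268),jar=(407,312),mill=(187,170),knob=(344,172))),('top0',dict(nut=(436,202),ball=(334,184),wal=(204,207),tin=(217,242),pot=(427,249),cup=(372,269),jar=(215,164),mill=(443,152),knob=(285,180),catch=(300,148)))):
    im,P,d=cloud(t)
    for k,(u,v) in pts.items(): print(t,k,P[v,u].round(0),im[v,u])
    # table plane check
    g=P[(abs(P[...,2])<15)]; print('table z',np.median(g[:,2]))
    # hopper ring
    kn=P[pts['knob'][1],pts['knob'][0]]
    m=(P[...,2]>225)&(P[...,2]<262)&(np.hypot(P[...,0]-kn[0],P[...,1]-kn[1])<115)
    q=P[m]; h=cv2.convexHull(q[:,:2].astype(np.float32))[:,0]; print('hopper',circ(h),len(q), np.percentile(q[:,2],[5,50,95]))
    m=(P[...,2]>50)&(P[...,2]<130)&(np.hypot(P[...,0]-kn[0],P[...,1]-kn[1])<190)&(np.hypot(P[...,0]-kn[0],P[...,1]-kn[1])>70)
    v,u=np.nonzero(m)
    q=P[m];a=np.degrees(np.arctan2(q[:,1]-kn[1],q[:,0]-kn[0]));rr=np.hypot(q[:,0]-kn[0],q[:,1]-kn[1])
    if t=='top0' or 1:
        for i in range(0,len(q),max(1,len(q)//45)): print(u[i],v[i],q[i].round(0),int(rr[i]),int(a[i]))
a=cv2.imread('pics/scene0.png')[190:320,250:380]; cv2.imwrite('pics/c1.png',cv2.resize(a,None,fx=5,fy=4.5,interpolation=cv2.INTER_CUBIC))
E
```

```text
scene0 nut [ 583. -355.   18.] [65 45 32]
scene0 ball [622. -16. 121.] [85 52 33]
scene0 wal [578. 381.  32.] [159 120  79]
scene0 pot [ 446. -304.   36.] [169 164 148]
scene0 tin [469. 336.  43.] [220 219 204]
scene0 jar [718. 344. 108.] [17 17 18]
scene0 mill [ 710. -338.  163.] [112  73  44]
scene0 knob [609. 107. 272.] [50 30 23]
table z -0.7689563337669938
hopper (array([603.49892437, 100.37720835]), np.float64(94.29967012881507)) 3877 [230.51737971 254.4537999  256.4836374 ]
298 209 [614. -27. 123.] 134 -88
301 211 [616. -15. 124.] 122 -86
298 213 [624. -17. 121.] 125 -83
304 214 [611. -11. 114.] 117 -89
302 216 [620.  -9. 114.] 116 -85
301 220 [619. -14.  99.] 121 -85
294 224 [615. -42.  72.] 149 -87
301 225 [616. -17.  81.] 124 -87
292 227 [625. -40.  69.] 147 -83
308 227 [599.  -9.  69.] 117 -95
304 228 [612. -11.  73.] 117 -88
300 229 [620. -17.  71.] 124 -85
373 229 [557. 155. 117.] 71 137
314 230 [596.   8.  66.] 99 -97
310 231 [612.   9.  73.] 97 -88
305 232 [619.  -1.  69.] 108 -84
299 233 [631. -11.  68.] 119 -79
315 233 [610.  24.  73.] 83 -89
308 234 [619.   9.  67.]
[... 2275 characters left out ...]
 125.] 115 -80
333 185 [617. -35.  83.] 136 -78
321 186 [617.   2.  67.] 100 -73
327 186 [604. -16. 128.] 115 -82
333 186 [616. -35.  73.] 136 -78
321 187 [612.   2.  78.] 98 -76
327 187 [603. -16. 119.] 115 -83
333 187 [613. -35.  73.] 135 -80
321 188 [608.   2.  80.] 97 -78
327 188 [609. -16.  76.] 116 -80
333 188 [610. -35.  69.] 135 -81
324 189 [607.  -7.  69.] 106 -80
320 190 [604.   6.  69.] 94 -80
326 190 [604. -13.  68.] 112 -82
322 191 [600.  -1.  72.] 99 -83
328 191 [601. -19.  67.] 118 -84
324 192 [598.  -7.  68.] 105 -85
320 193 [594.   6.  74.] 92 -87
326 193 [596. -13.  64.] 111 -86
322 194 [592.  -0.  67.] 99 -88
319 195 [588.   9.  72.] 89 -90
325 195 [589. -10.  67.] 108 -90
```

View pics/c1.png

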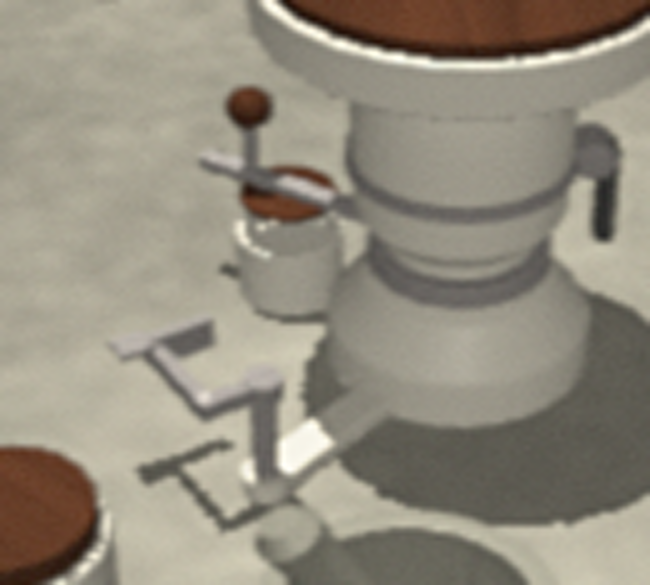

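Run:
```python
from snap import *
from scipy.optimize import minimize,least_squares
print([a for a in dir(r) if a[0]!='_'])
from scipy.spatial.transform import Rotation as Ro
s=sense(); print(Ro.from_euler('xyz',s['tcp_rot'],degrees=True).as_matrix().round(2))
th=np.linspace(0,2*np.pi,120)
def ringmask(tag,x,y,s=4):
    P=np.concatenate([np.c_[x+96*np.cos(th),y+96*np.sin(th),0*th+z] for z in(225,255)])
    h=cv2.convexHull((proj(tag,P)*s).astype(np.float32))
    m=np.zeros((400*s,640*s),np.uint8); cv2.fillConvexPoly(m,h.round().astype(np.int32),1); return cv2.resize(m.astype(np.float32),(640,400),interpolation=cv2.INTER_AREA)
for tag in('scene0','top0'):
    im,P,d=cloud(tag)
    rr=np.hypot(P[...,0]-600,P[...,1]-100)
    m=((P[...,2]>222)&(rr<125)).astype(np.float32)
    if tag=='scene0': m[:166]=0
    f=lambda p:(lambda q:np.abs((q-m)[166 if tag=='scene0' else 0:]).sum())(ringmask(tag,*p))
    o=minimize(f,[600,100],method='Nelder-Mead',options=dict(initial_simplex=[[600,100],[608,100],[600,108]]));print(tag,'hopper',o.x.round(1),o.fun,m.sum())
px={}
for tag in('scene0','top0'):
    im,P,d=cloud(tag); v,u=np.mgrid[:400,:640]
    f=im.astype(float); brown=(f[...,0]>1.25*f[...,2])
    for k,(x,y,z),zr,R in(('ball',(612,-18,115),(98,150),26),('nut',(577,-358,16),(5,40),25),('wal',(568,378,20),(5,50),30)):
        m=brown&(P[...,2]>zr[0])&(P[...,2]<zr[1])&(np.hypot(P[...,0]-x,P[...,1]-y)<R)
        if k=='ball':
            c=proj(tag,np.array([[x,y,z]]))[0]
            m=brown&(np.hypot(u-c[0],v-c[1])<9)&(P[...,2]>98)&(P[...,2]<150)
        px[tag,k]=np.array([u[m].mean(),v[m].mean()]); print(tag,k,px[tag,k].round(1),m.sum(),u[m].min(),u[m].max(),v[m].min(),v[m].max())
for k in('ball','nut','wal'):
    o=least_squares(lambda p:np.r_[proj('scene0',p)[0]-px['scene0',k],proj('top0',p)[0]-px['top0',k]],[600,0,50]); print(k,o.x.round(1),o.fun.round(2))
```

```text
['PlanningError', 'nose_length']
[[-0.    0.4  -0.92]
 [ 0.   -0.92 -0.4 ]
 [-1.   -0.   -0.  ]]
scene0 hopper [602.8 100.7] 126.25 3703.0
top0 hopper [594.4  98. ] 154.875 3701.0
scene0 ball [299.1 213.2] 65 295 303 209 218
scene0 nut [226.3 193.9] 55 223 230 190 198
scene0 wal [453.4 308. ] 280 445 462 299 317
top0 ball [328.1 184. ] 46 325 332 181 187
top0 nut [436.3 202.3] 52 433 440 199 206
top0 wal [204.5 207. ] 113 199 210 201 213
ball [614.6 -21.1 113.9] [ 0.6   0.08  0.58 -0.48]
nut [ 574.  -367.8   11.9] [ 0.62  0.12  0.45 -0.48]
wal [563.6 376.2  16.9] [ 0.37  0.01  0.52 -0.23]
```

```bash
cat >> snap.py <<'E'
from scipy.spatial.transform import Rotation as Ro
GX=np.array([599.,99.5]); YAW=132.4
def tool(beta,lean,yb=None):  # beta: world bearing of lean-outward direction; y tool tangential ccw
    b=np.radians(beta);l=np.radians(lean);o=np.array([np.cos(b),np.sin(b),0])
    a=-np.array([0,0,1])*np.cos(l)-o*np.sin(l); y=np.array([-np.sin(b),np.cos(b),0])
    return np.c_[a,y,np.cross(a,y)]
def cmd(p,R,s=None):
    s=s or sense(); R0=Ro.from_euler('xyz',s['tcp_rot'],degrees=True).as_matrix()
    sh=R0.T@(np.asarray(p)-s['tool_pos'])/1000; w=Ro.from_matrix(R0.T@R).as_rotvec(degrees=True)
    return np.r_[sh.round(4),w.round(2)].tolist()
E
python3 - <<'E'
from snap import *
R=tool(-82.6,35); b=np.array([614.6,-21.1,115]); p=b-R[:,0]*163
print(p,cmd(p,R))
E
```

```text
[ 626.64148145 -113.81427145  248.52178322] [0.0043, -0.245, -0.529, -71.44, 29.89, -22.44]
```

>>> carry_out(commands=[0.004,-0.05,-0.1,-18,7.5,-5.6,-1,0.004,-0.09,-0.2,-26,11,-8,-1,0.004,-0.12,-0.26,-36,15,-11,-1,0.004,-0.15,-0.32,-45,19,-14,-1,0.004,-0.18,-0.38,-54,22.5,-17,-1,0.004,-0.21,-0.45,-63,26,-20,-1,0.004,-0.235,-0.5,-71.4,29.9,-22.4,-1,0.004,-0.245,-0.529,-71.4,29.9,-22.4,-1,0.004,-0.245,-0.529,-71.4,29.9,-22.4,-1,0.004,-0.245,-0.529,-71.4,29.9,-22.4,-1,0.004,-0.245,-0.529,-71.4,29.9,-22.4,-1])

```text
time: 1.48
tool_pos: [626.8, -112.5, 248.2]
tcp_rot: [-180.0, 55.0, 97.5]
ft_force: [0.1, -1.4, 0.8]
finger_gap: 85.3
```

Run:
```python
from snap import *
s=sense();print(s['time'],s['joint_pos'].round(1),s['tool_pos'].round(1),s['ft_force'].round(1))
R=tool(-82.6,35);print(cmd([626.6,-113.8,248.5],R))
im,d,c=grab('wrist','w1');print(c['mtx'].round(2).tolist(),c['extrinsics'].round(3).tolist(), [k for k in c])
```

```text
1.475 [-29.3  28.2  67.3  28.4 105.3 -34.3] [ 626.8 -112.5  248.2] [ 0.1 -1.4  0.8]
[-0.001, -0.0003, 0.0008, 0.06, -0.01, 0.07]
[[309.71, 0.0, 314.07], [0.0, 309.71, 202.43], [0.0, 0.0, 1.0]] [[0.992, -0.123, 0.038, 626.698], [0.129, 0.95, -0.285, -117.202], [-0.001, 0.288, 0.958, 393.348], [0.0, 0.0, 0.0, 1.0]] ['mtx', 'extrinsics']
```

View pics/w1.png

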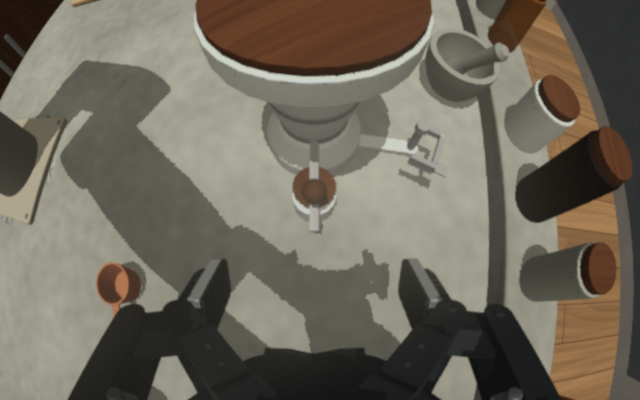

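The wrist view shows the ball at (314,190), the bar tip at (315,231), and the catch post, stem and nose around (415–440, 130–180).

```bash
cat >> snap.py <<'E'
def fproj(tag,P):
    z=np.load(f'pics/{tag}.npz');K=z['K'];T=z['T']
    c=(np.atleast_2d(P)-T[:3,3])@T[:3,:3]; q=np.c_[c[:,0],-c[:,1],-c[:,2]]
    h=np.hypot(q[:,0],q[:,1]);t=np.arctan2(h,q[:,2]);k=K[0,0]*t/np.maximum(h,1e-9)
    return np.c_[K[0,2]+k*q[:,0],K[1,2]+k*q[:,1]]
def gp(bear,rad,z,g=None):
    x,y,w=g if g is not None else (*GX,YAW)
    a=np.radians(bear+w); return np.array([x+rad*np.cos(a),y+rad*np.sin(a),z])
E
python3 - <<'E'
from snap import *
pts=dict(ball=gp(145,120,115),tip=gp(145,150,74),well=gp(145,98,42),nin=gp(207,130,76),nout=gp(207,162,76),tab=gp(207,178,76),post=gp(228,139,74))
im=cv2.imread('pics/w1.png')
x0,y0,s=270,110,4
a=cv2.resize(im[y0:y0+140,x0:x0+190],None,fx=s,fy=s,interpolation=cv2.INTER_CUBIC)
for k,p in pts.items():
    q=fproj('w1',p)[0];print(k,q.round(1),p.round(0))
    cv2.drawMarker(a,tuple(int(v) for v in ((q-[x0,y0]+.5)*s)),(0,0,255),0,12,1)
cv2.imwrite('pics/w1c.png',a)
E
```

```text
ball [314.9 187.6] [614. -20. 115.]
tip [314.9 227.5] [618. -49.  74.]
well [314.9 190.6] [612.   2.  42.]
nin [412.3 152. ] [721.  54.  76.]
nout [436.  164.3] [751.  43.  76.]
tab [447.5 170.5] [766.  37.  76.]
post [424.6 122. ] [738. 100.  74.]
```

View pics/w1c.png

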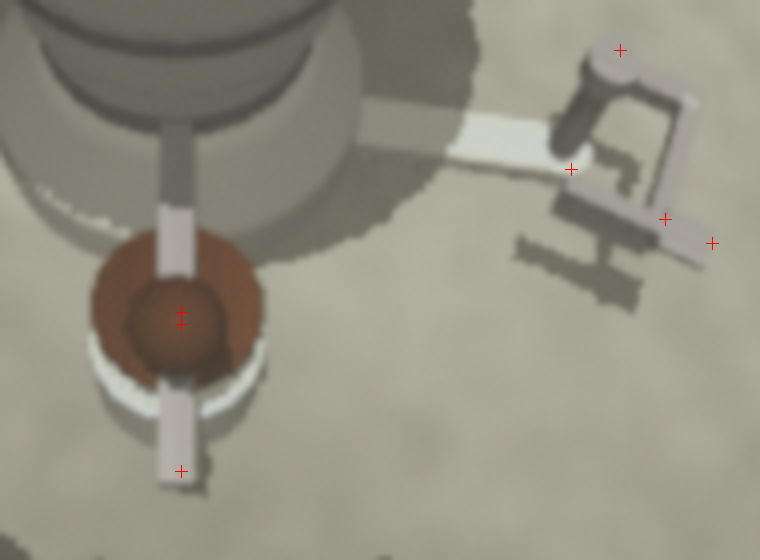

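Run:
```python
from snap import *
from scipy.optimize import least_squares
ob=[((145,120,115),(177,328)),((145,150,74),(176,484)),((207,130,76),(566,180)),((207,178,76),(705,250)),((228,139,74),(611,62))]
px=[np.array(q)/4+[269.5,109.5] for _,q in ob]
def f(g,w=.5):
    e=[fproj('w1',gp(*b,g))[0]-q for (b,_),q in zip(ob,px)]
    e+= [w*(proj('scene0',gp(145,120,115,g))[0]-[299.1,213.2])*1.5, w*(proj('top0',gp(145,120,115,g))[0]-[328.1,184.])*1.5]
    return np.concatenate(e)
for w in(.5,0):
    o=least_squares(lambda g:f(g,w),[599,99,132.4]);print(o.x.round(2),o.fun.round(1))
```

```text
[596.88  95.4  132.82] [-0.6 -0.1 -0.   0.5 -0.1 -0.4  0.6  0.5  0.8 -1.2  0.2 -0.7  1.  -0.1]
[596.8   95.28 132.85] [-0.7 -0.  -0.   0.6 -0.2 -0.3  0.5  0.5  0.7 -1.2  0.  -0.   0.  -0. ]
```

```bash
sed -i 's/^GX=.*/GX=np.array([597.,96.]); YAW=132.8/' snap.py
python3 - <<'E'
from snap import *
R=tool(145+YAW-360,35); b=gp(145,120,115);print(b)
for k in(60,3): print(cmd(b-R[:,0]*k,R))
E
```

```text
[613.28586869 -22.88974086 115.        ]
[0.1019, -0.0008, 0.0012, -0.35, 0.02, -0.2]
[0.1589, -0.001, 0.0012, -0.35, 0.02, -0.2]
```

>>> carry_out(commands=[0.04,-0.001,0.001,-0.3,0,-0.2,-1,0.08,-0.001,0.001,-0.3,0,-0.2,-1,0.11,-0.001,0.001,-0.3,0,-0.2,-1,0.135,-0.001,0.001,-0.3,0,-0.2,-1,0.15,-0.001,0.001,-0.3,0,-0.2,-1,0.159,-0.001,0.001,-0.3,0,-0.2,-1,0.159,-0.001,0.001,-0.3,0,-0.2,-1,0.159,-0.001,0.001,-0.3,0,-0.2,-0.2], grip_force=25)

```text
time: 2.52
tool_pos: [614.1, -25.1, 118.4]
tcp_rot: [179.9, 55.1, 97.7]
ft_force: [-0.0, 0.4, 0.5]
finger_gap: 69.3
```

Run:
```python
from snap import *
s=sense();print(s['tool_pos'].round(1),s['ft_force'].round(1),s['finger_gap'])
R=tool(145+YAW-360,35);print(cmd(gp(145,120,115)-R[:,0]*3,R))
im,d,c=grab('wrist','w2')
cv2.imwrite('pics/w2c.png',cv2.resize(im[120:320,200:440,::-1],None,fx=3,fy=3))
```

```text
[614.1 -25.1 118.4] [-0.   0.4  0.5] 69.30548949873904
[0.0011, -0.0005, 0.0001, -0.03, 0.06, -0.07]
```

View pics/w2c.png

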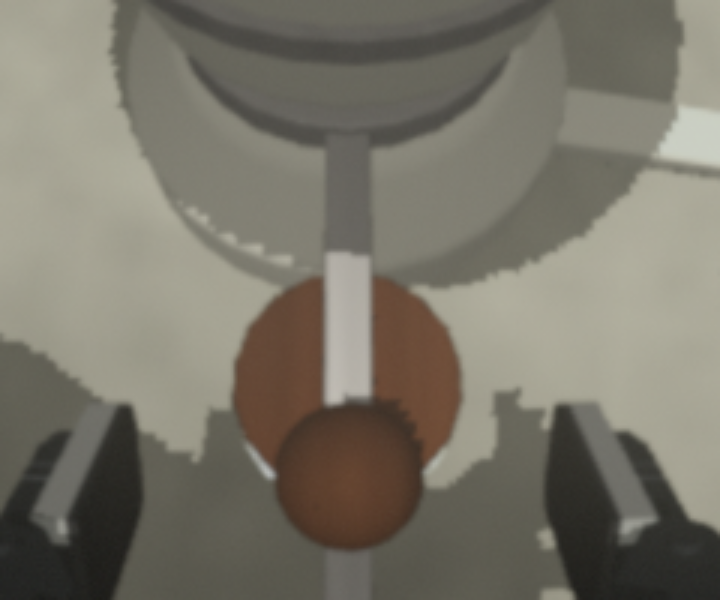

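The ball sits centred between the open pads (crop (349,477)), with the disc and well behind it.

>>> carry_out(commands=[0.001,-0.0005,0,0,0,0,0.2,0.001,-0.0005,0,0,0,0,0.5,0.001,-0.0005,0,0,0,0,1,0.001,-0.0005,0,0,0,0,1,0.001,-0.0005,0,0,0,0,1,0.001,-0.0005,0,0,0,0,1], grip_force=30)

```text
time: 3.32
tool_pos: [614.7, -24.8, 118.2]
tcp_rot: [179.7, 55.1, 97.4]
ft_force: [5.6, -0.3, -0.5]
finger_gap: 22.5
```

```bash
cat >> snap.py <<'E'
def ballp(sw,L):
    return gp(145+np.degrees(sw),40+80*np.cos(L)-45*np.sin(L),70+80*np.sin(L)+45*np.cos(L))
def rows(seq,lean=35,off=np.zeros(3)):  # off: world-free offset in tool frame of TCP
    s=sense()
    for sw,L in seq:
        R=tool(145+np.degrees(sw)+YAW-360,lean); p=ballp(sw,L)-R[:,0]*3+R@off
        c=cmd(p,R,s); print((sw,L),np.round(c[:3],4).tolist(),np.round(c[3:],1).tolist())
E
python3 - <<'E'
from snap import *
s=sense();print(s['time'],s['tool_pos'].round(1),s['ft_force'].round(1),s['finger_gap'],s['joint_pos'].round(0))
print('w2 ball exp',fproj('w2',gp(145,120,115)))
rows([(x,0) for x in (0,.1,.2,.3,.4,.5,.6,.7,.8)])
E
```

```text
3.325 [614.7 -24.8 118.2] [ 5.6 -0.3 -0.5] 22.51098257520505 [-23.  28.  82.  29.  90. -36.]
w2 ball exp [[313.2527215  281.02488764]]
(0, 0) [0.0008, -0.0011, 0.0001] [0.0, 0.1, -0.2]
(0.1, 0) [0.0012, 0.0111, -0.0004] [-4.7, 0.1, -3.5]
(0.2, 0) [0.0023, 0.0231, -0.0019] [-9.4, 0.1, -6.8]
(0.3, 0) [0.0041, 0.0349, -0.0043] [-14.1, 0.2, -10.1]
(0.4, 0) [0.0065, 0.0463, -0.0078] [-18.8, 0.2, -13.3]
(0.5, 0) [0.0096, 0.0572, -0.0121] [-23.5, 0.2, -16.6]
(0.6, 0) [0.0132, 0.0676, -0.0173] [-28.2, 0.2, -19.9]
(0.7, 0) [0.0175, 0.0773, -0.0233] [-32.9, 0.2, -23.2]
(0.8, 0) [0.0223, 0.0862, -0.0301] [-37.6, 0.2, -26.5]
```

>>> carry_out(commands=[0.001,0.005,0,-2.4,0,-1.7,1,0.0012,0.011,-0.0004,-4.7,0.1,-3.5,1,0.0017,0.017,-0.001,-7,0.1,-5.2,1,0.0023,0.023,-0.0019,-9.4,0.1,-6.8,1,0.0032,0.029,-0.003,-11.8,0.1,-8.5,1,0.0041,0.035,-0.0043,-14.1,0.2,-10.1,1,0.0053,0.0406,-0.006,-16.5,0.2,-11.7,1,0.0065,0.0463,-0.0078,-18.8,0.2,-13.3,1,0.0096,0.0572,-0.0121,-23.5,0.2,-16.6,1,0.0132,0.0676,-0.0173,-28.2,0.2,-19.9,1,0.0132,0.0676,-0.0173,-28.2,0.2,-19.9,1])

```text
time: 4.7
tool_pos: [679.6, 5.9, 117.8]
tcp_rot: [180.0, 55.1, 132.3]
ft_force: [0.5, -4.9, 4.9]
finger_gap: 21.5
```

Run:
```python
from snap import *
s=sense();print(s['time'],s['tool_pos'].round(1),s['ft_force'].round(1),s['finger_gap'],s['joint_pos'].round(0))
im,d,c=grab('wrist','w3')
cv2.imwrite('pics/w3.png',cv2.resize(im[60:360,150:500,::-1],None,fx=2,fy=2))
rows([(.6,0),(.7,.05),(.75,.11),(.8,.16),(.85,.21),(.9,.21),(1,.21),(1.1,.21),(1.2,.21),(1.23,.21)])
```

```text
4.7 [679.6   5.9 117.8] [ 0.5 -4.9  4.9] 21.517091042354938 [-13.  51.  49.  20. 109. -54.]
(0.6, 0) [0.0006, -0.0002, -0.0002] [0.0, 0.0, 0.0]
(0.7, 0.05) [-0.0009, 0.0117, -0.0048] [-4.6, 0.0, -3.3]
(0.75, 0.11) [-0.0025, 0.0172, -0.0105] [-7.0, 0.0, -4.9]
(0.8, 0.16) [-0.0034, 0.0223, -0.0157] [-9.3, 0.0, -6.6]
(0.85, 0.21) [-0.0039, 0.0272, -0.0211] [-11.7, 0.0, -8.2]
(0.9, 0.21) [-0.003, 0.0325, -0.0223] [-14.0, 0.0, -9.8]
(1, 0.21) [-0.0008, 0.0429, -0.0254] [-18.7, 0.0, -13.1]
(1.1, 0.21) [0.0019, 0.0528, -0.0293] [-23.4, 0.0, -16.4]
(1.2, 0.21) [0.0052, 0.0622, -0.0341] [-28.1, 0.0, -19.7]
(1.23, 0.21) [0.0063, 0.065, -0.0356] [-29.5, 0.0, -20.7]
```

View pics/w3.png

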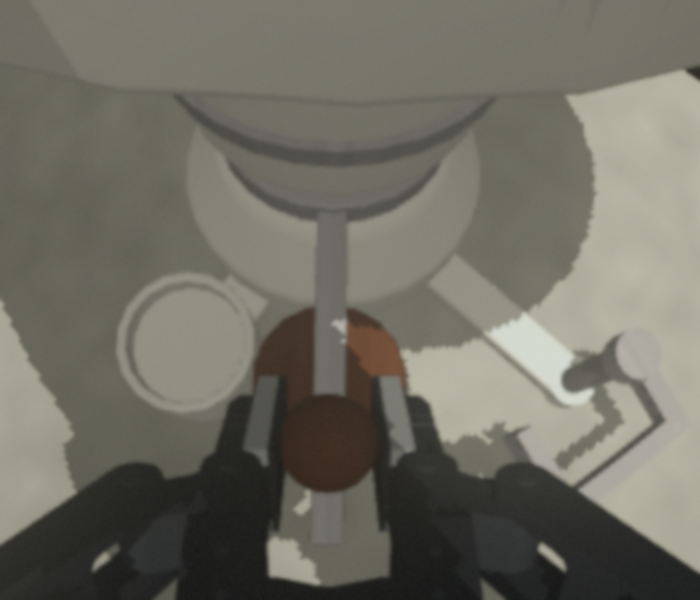

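The ball is held at crop (328,443), the arm is about halfway, and the well at (187,342) is uncovered. The catch nose is ahead at (530,450).

>>> carry_out(commands=[-0.0001,0.006,-0.0025,-2.3,0,-1.7,1,-0.0009,0.0117,-0.0048,-4.6,0,-3.3,1,-0.0025,0.0172,-0.0105,-7,0,-4.9,1,-0.0034,0.0223,-0.0157,-9.3,0,-6.6,1,-0.0039,0.0272,-0.0211,-11.7,0,-8.2,1,-0.0039,0.0272,-0.0211,-11.7,0,-8.2,1], grip_force=35)

```text
time: 5.5
tool_pos: [688.8, 33.8, 132.7]
tcp_rot: [-179.8, 55.1, 146.7]
ft_force: [-0.4, -9.0, 0.3]
finger_gap: 21.8
```

Run:
```python
from snap import *
s=sense();print(s['time'],s['tool_pos'].round(1),s['ft_force'].round(1),s['finger_gap'],s['joint_pos'].round(0))
im,d,c=grab('wrist','w4')
w=cv2.resize(im[100:360,150:500,::-1],None,fx=1.6,fy=1.6)
im,d,c=grab('scene','s4')
t=cv2.resize(im[160:320,250:400,::-1],None,fx=2.6,fy=2.6); t=t[:416]
cv2.imwrite('pics/w4.png',np.hstack([w[:416,:410],t]))
rows([(.85,.21),(.9,.21),(1,.21),(1.1,.21),(1.2,.21),(1.23,.21)])
```

```text
5.5 [688.8  33.8 132.7] [-0.4 -9.   0.3] 21.759062606261118 [ -8.  57.  38.  16. 117. -62.]
(0.85, 0.21) [-0.0003, 0.0018, -0.0009] [-0.2, 0.0, 0.1]
(0.9, 0.21) [-0.0002, 0.0073, -0.001] [-2.5, 0.0, -1.6]
(1, 0.21) [0.0004, 0.0183, -0.0019] [-7.2, 0.0, -4.9]
(1.1, 0.21) [0.0016, 0.0292, -0.0038] [-11.9, 0.0, -8.2]
(1.2, 0.21) [0.0035, 0.0397, -0.0065] [-16.6, 0.0, -11.4]
(1.23, 0.21) [0.0042, 0.0428, -0.0075] [-18.0, 0.0, -12.4]
```

View pics/w4.png

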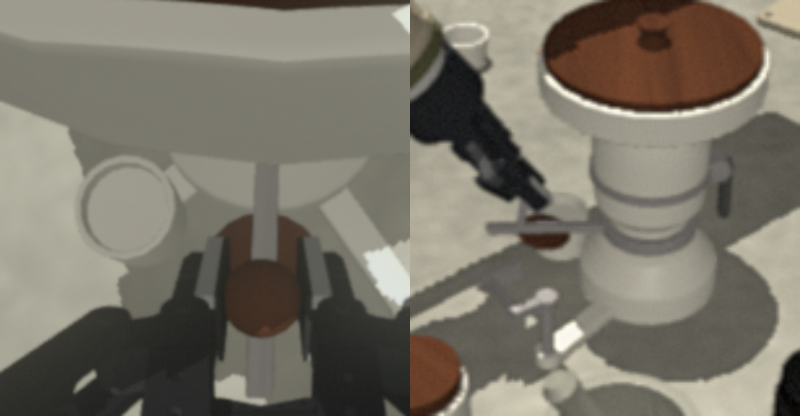

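```bash
cat >> snap.py <<'E'
from scipy.optimize import least_squares
def tipsolve(tag,pix,fp=proj):
    o=least_squares(lambda q:fp(tag,gp(145+np.degrees(q[0]),40+110*np.cos(q[1]),70+110*np.sin(q[1])))[0]-pix,[.9,.1]); return o.x.round(3)
E
python3 - <<'E'
from snap import *
print(tipsolve('s4',[280,247.7]), tipsolve('scene0',[250+205/5,190+160/4.5]))
print(tipsolve('w4',[150+259/1.6,100+397/1.6],fproj))
print(fproj('w4',ballp(.84,.21)),fproj('w4',ballp(.84,.15)),fproj('w4',ballp(.84,.18)))
im=np.load('pics/s4.npz')['im'];cv2.imwrite('pics/s4c.png',cv2.resize(im[215:285,265:355,::-1],None,fx=7,fy=7,interpolation=cv2.INTER_CUBIC))
E
```

```text
[0.858 0.186] [0.848 0.759]
[0.827 0.147]
[[315.71717414 281.50484887]] [[315.63435606 289.0222663 ]] [[315.67492144 285.38063645]]
```

View pics/s4c.png

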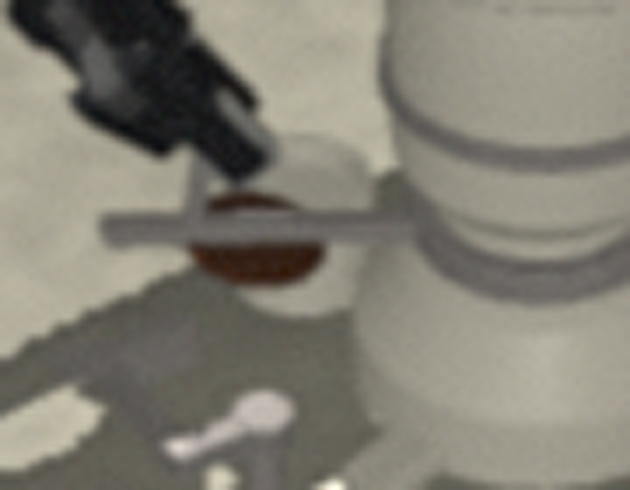

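The bar tip is at crop (105,228), which gives a lift of about 0.18, slightly less than commanded. I'll raise it a bit more before crossing the nose.

Run:
```python
from snap import *
rows([(.86,.25),(.92,.25),(.98,.25),(1.04,.25),(1.1,.25),(1.16,.25),(1.22,.25),(1.24,.25)])
```

```text
(0.86, 0.25) [-0.0011, 0.0029, -0.0045] [-0.6, 0.0, -0.3]
(0.92, 0.25) [-0.001, 0.0094, -0.0047] [-3.5, 0.0, -2.2]
(0.98, 0.25) [-0.0006, 0.0158, -0.0052] [-6.3, 0.0, -4.2]
(1.04, 0.25) [-0.0, 0.0222, -0.0061] [-9.1, 0.0, -6.2]
(1.1, 0.25) [0.0008, 0.0285, -0.0073] [-11.9, 0.0, -8.2]
(1.16, 0.25) [0.0018, 0.0348, -0.0088] [-14.7, 0.0, -10.1]
(1.22, 0.25) [0.003, 0.0409, -0.0106] [-17.6, 0.0, -12.1]
(1.24, 0.25) [0.0035, 0.0429, -0.0112] [-18.5, 0.0, -12.8]
```

>>> carry_out(commands=[-0.0011,0.0029,-0.0045,-0.6,0,-0.3,1,-0.0011,0.006,-0.0046,-2,0,-1.2,1,-0.001,0.0094,-0.0047,-3.5,0,-2.2,1,-0.0006,0.0158,-0.0052,-6.3,0,-4.2,1,0,0.0222,-0.0061,-9.1,0,-6.2,1,0.0008,0.0285,-0.0073,-11.9,0,-8.2,1,0.0018,0.0348,-0.0088,-14.7,0,-10.1,1,0.003,0.0409,-0.0106,-17.6,0,-12.1,1,0.0035,0.0429,-0.0112,-18.5,0,-12.8,1,0.0035,0.0429,-0.0112,-18.5,0,-12.8,1])

```text
time: 6.85
tool_pos: [703.3, 73.4, 135.4]
tcp_rot: [-179.7, 55.0, 169.0]
ft_force: [4.0, -8.8, 0.8]
finger_gap: 21.3
```

Run:
```python
from snap import *
s=sense();print(s['time'],s['tool_pos'].round(1),s['ft_force'].round(1),s['finger_gap'],s['joint_pos'].round(0))
im,d,c=grab('wrist','w5')
w=cv2.resize(im[150:360,200:500,::-1],None,fx=2.,fy=2.)
im,d,c=grab('scene','s5')
t=cv2.resize(im[200:320,250:300+75,::-1],None,fx=3.5,fy=3.5); t=t[:420]
cv2.imwrite('pics/w5.png',np.hstack([w[:420,:500],t]))
rows([(1.24,.25)])
for L in(.18,.21,.25):print(fproj('w5',ballp(1.24,L)))
```

```text
6.85 [703.3  73.4 135.4] [ 4.  -8.8  0.8] 21.26725445040821 [ -1.  67.  21.   7. 126. -77.]
(1.24, 0.25) [-0.0, 0.002, -0.0007] [-0.2, 0.0, 0.1]
[[318.42721913 290.56388267]]
[[318.46684917 286.83334862]]
[[318.51764829 281.50140346]]
```

View pics/w5.png

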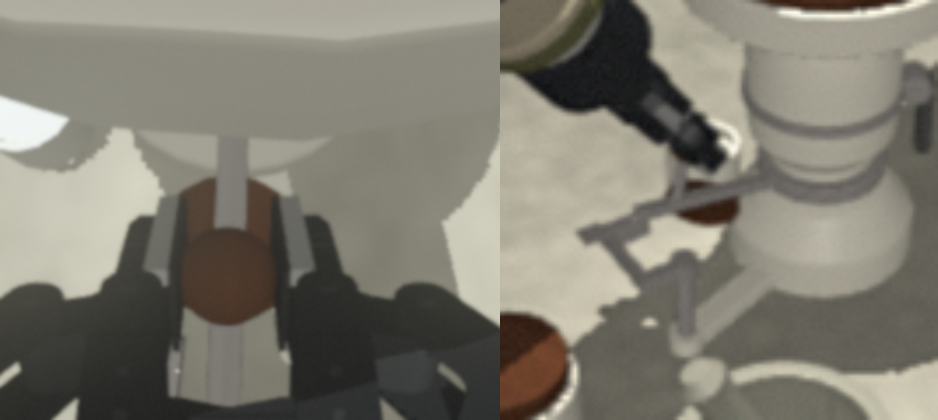

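Run:
```python
from snap import *
print(tipsolve('s5',[289.4-.3,259.6]))
print(tipsolve('w5',[200+224/2-.3,150+405/2-.3],fproj))
for sw,L in((1.0,.2),(1.1,.2),(1.2,.2),(1.24,.2)):
  print(sw,proj('s5',gp(145+np.degrees(sw),40+110*np.cos(L),70+110*np.sin(L))), fproj('w5',ballp(sw,L)))
n=[proj('s5',gp(207,q,76))[0].round(1) for q in(130,162,178)];print(n)
im=np.load('pics/s5.npz')['im'];cv2.imwrite('pics/s5c.png',cv2.resize(im[225:300,265:355,::-1],None,fx=7,fy=7,interpolation=cv2.INTER_CUBIC))
```

```text
[1.209 0.219]
[1.215 0.189]
1.0 [[282.68461789 252.64902477]] [[264.74889158 281.09117815]]
1.1 [[285.33014856 256.4256485 ]] [[286.70337576 285.74773005]]
1.2 [[288.64040031 260.06622935]] [[309.32910452 287.93774083]]
1.24 [[290.14684219 261.47337789]] [[318.4537722  288.10239923]]
[array([292.3, 258.7]), array([279.4, 263.3]), array([272.8, 265.7])]
```

View pics/s5c.png

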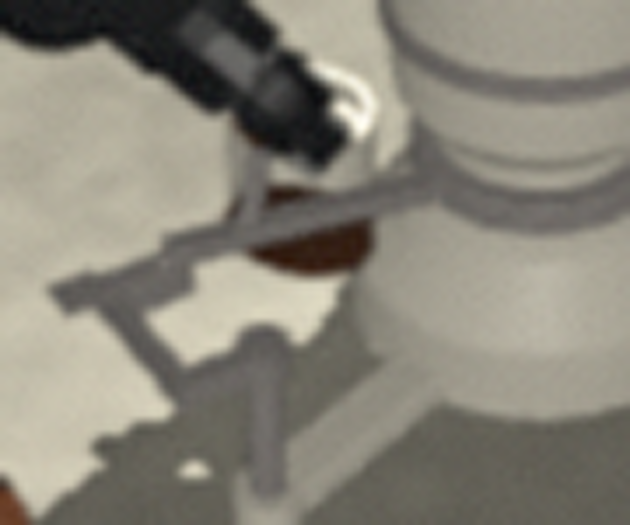

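Run:
```python
from snap import *
rows([(1.27,.25),(1.27,.2),(1.27,.15),(1.27,.1),(1.27,.06),(1.27,.03)])
```

```text
(1.27, 0.25) [0.0, 0.0052, -0.0008] [-1.6, 0.0, -0.9]
(1.27, 0.2) [0.001, 0.0053, 0.0037] [-1.6, 0.0, -0.9]
(1.27, 0.15) [0.0023, 0.0054, 0.0081] [-1.6, 0.0, -0.9]
(1.27, 0.1) [0.0037, 0.0055, 0.0125] [-1.6, 0.0, -0.9]
(1.27, 0.06) [0.005, 0.0056, 0.0159] [-1.6, 0.0, -0.9]
(1.27, 0.03) [0.0061, 0.0056, 0.0184] [-1.6, 0.0, -0.9]
```

>>> carry_out(commands=[0,0.003,-0.0008,-0.8,0,-0.5,1,0,0.0052,-0.0008,-1.6,0,-0.9,1,0,0.0052,-0.0008,-1.6,0,-0.9,1,0.001,0.0053,0.0037,-1.6,0,-0.9,1,0.0023,0.0054,0.0081,-1.6,0,-0.9,1,0.0037,0.0055,0.0125,-1.6,0,-0.9,1,0.005,0.0056,0.0159,-1.6,0,-0.9,1,0.0058,0.0056,0.0176,-1.6,0,-0.9,1,0.0058,0.0056,0.0176,-1.6,0,-0.9,1])

```text
time: 8.07
tool_pos: [715.0, 74.2, 120.0]
tcp_rot: [-179.8, 55.0, 170.5]
ft_force: [1.2, -7.9, 1.6]
finger_gap: 21.6
```

Run:
```python
from snap import *
s=sense();print(s['time'],s['tool_pos'].round(1),s['ft_force'].round(1),s['finger_gap'],s['joint_pos'].round(0))
im,d,c=grab('scene','s6')
cv2.imwrite('pics/s6c.png',cv2.resize(im[225:300,265:355,::-1],None,fx=7,fy=7,interpolation=cv2.INTER_CUBIC))
rows([(1.27,.035),(1.24,.035),(1.21,.035),(1.18,.035),(1.15,.035),(1.13,.035)])
for sw,L in((1.2,0),(1.25,0),(1.2,.05)): print(sw,proj('s6',gp(145+np.degrees(sw),40+110*np.cos(L),70+110*np.sin(L))))
```

```text
8.075 [715.   74.2 120. ] [ 1.2 -7.9  1.6] 21.624020190810946 [ -1.  73.  14.   6. 128. -79.]
(1.27, 0.035) [-0.0002, 0.0021, 0.0] [-0.2, -0.0, -0.0]
(1.24, 0.035) [-0.0002, -0.0015, 0.0] [1.2, -0.0, 1.0]
(1.21, 0.035) [-0.0001, -0.0051, -0.0001] [2.6, -0.0, 2.0]
(1.18, 0.035) [0.0, -0.0087, -0.0003] [4.0, -0.0, 2.9]
(1.15, 0.035) [0.0002, -0.0122, -0.0006] [5.4, -0.0, 3.9]
(1.13, 0.035) [0.0004, -0.0146, -0.0009] [6.4, -0.0, 4.6]
1.2 [[288.23528454 268.0469092 ]]
1.25 [[290.13910089 269.84924061]]
1.2 [[288.17792507 266.12958466]]
```

View pics/s6c.png

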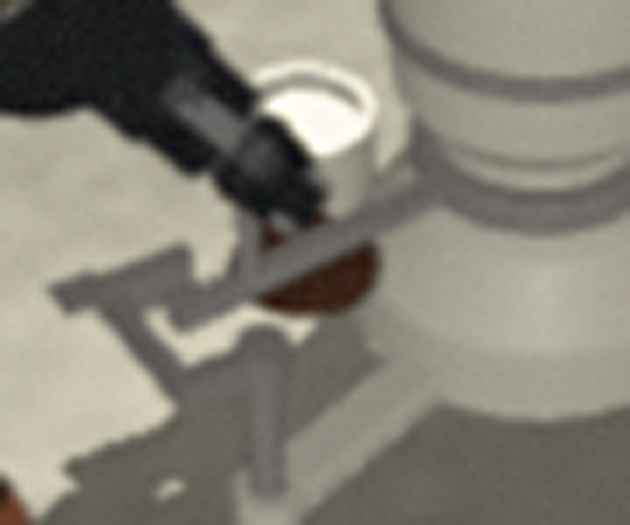

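The bar is down inside the hook: tip at crop (180,310), below and behind the nose, swing about 1.25. Next I ease it back. That was my 12th and last viewed picture, so the remaining checks are numeric.

>>> carry_out(commands=[-0.0002,0.001,0,0.4,0,0.4,1,-0.0002,-0.0015,0,1.2,0,1,1,-0.0002,-0.0033,0,1.9,0,1.5,1,-0.0001,-0.0051,-0.0001,2.6,0,2,1,0,-0.007,-0.0002,3.3,0,2.5,1,0,-0.0087,-0.0003,4,0,2.9,1,0,-0.0087,-0.0003,4,0,2.9,1])

```text
time: 9.0
tool_pos: [712.6, 63.6, 119.6]
tcp_rot: [-179.8, 54.9, 165.5]
ft_force: [-0.9, -6.5, -0.3]
finger_gap: 22.2
```

Run:
```python
from snap import *
s=sense();print(s['time'],s['tool_pos'].round(1),s['ft_force'].round(1),s['finger_gap'])
rows([(1.18,.035),(1.16,.035),(1.14,.035),(1.12,.035)])
```

```text
9.0 [712.6  63.6 119.6] [-0.9 -6.5 -0.3] 22.21884981164258
(1.18, 0.035) [-0.0005, 0.0023, -0.0003] [-0.2, -0.1, 0.0]
(1.16, 0.035) [-0.0005, -0.0001, -0.0003] [0.8, -0.1, 0.7]
(1.14, 0.035) [-0.0005, -0.0025, -0.0004] [1.7, -0.1, 1.3]
(1.12, 0.035) [-0.0004, -0.0049, -0.0004] [2.6, -0.1, 2.0]
```

>>> carry_out(commands=[0,0.001,0,0.4,0,0.3,1,0,0,0,0.8,0,0.7,1,0,-0.0012,0,1.2,0,1,1,0,-0.0025,0,1.7,0,1.3,1,0,-0.0025,0,1.7,0,1.3,1])

```text
time: 9.62
tool_pos: [712.0, 62.0, 119.3]
tcp_rot: [180.0, 54.9, 163.1]
ft_force: [4.8, 2.3, -1.8]
finger_gap: 21.8
```

Run:
```python
from snap import *
s=sense();print(s['time'],s['tool_pos'].round(1),s['ft_force'].round(1),s['finger_gap'])
rows([(1.18,.035),(1.16,.035),(1.14,.035),(1.12,.035),(1.12,.0)])
im,d,c=grab('scene','s7')
im,P,d=cloud('s7')
# nose/bar depth-free: compare catch pixels with s6
a=np.load('pics/s6.npz')['im'].astype(int);b=im.astype(int)
print('tab diff',abs(a-b)[262:270,271:279].mean(),'post',abs(a-b)[270:282,300:305].mean())
```

```text
9.625 [712.   62.  119.3] [ 4.8  2.3 -1.8] 21.830897808040312
(1.18, 0.035) [-0.0008, 0.0039, -0.0005] [-1.8, -0.1, -1.3]
(1.16, 0.035) [-0.0008, 0.0015, -0.0004] [-0.9, -0.1, -0.7]
(1.14, 0.035) [-0.0008, -0.0009, -0.0004] [0.0, -0.1, -0.0]
(1.12, 0.035) [-0.0008, -0.0033, -0.0004] [1.0, -0.1, 0.6]
(1.12, 0.0) [0.0005, -0.0033, 0.0025] [1.0, -0.1, 0.6]
tab diff 2.0572916666666665 post 12.516666666666667
```

>>> carry_out(commands=[0,0,0.0005,0,0,0,1,0,0.0002,0.0008,0,0,0,1,0,0.0002,0.0008,0,0,0,1], grip_force=20)

```text
time: 10.05
tool_pos: [712.3, 62.1, 119.1]
tcp_rot: [-180.0, 54.8, 163.2]
ft_force: [-2.3, -0.4, 2.6]
finger_gap: 21.3
```

Run:
```python
from snap import *
s=sense();print(s['time'],s['tool_pos'].round(1),s['ft_force'].round(1),s['finger_gap'])
```

```text
10.05 [712.3  62.1 119.1] [-2.3 -0.4  2.6] 21.343827282265746
```

Nearly unloaded, so I open gently.

>>> carry_out(commands=[0,0,0,0,0,0,0.45,0,0,0,0,0,0,0.4,0,0,0,0,0,0,0.35,0,0,0,0,0,0,0.3,0,0,0,0,0,0,0.25,0,0,0,0,0,0,0.2,0,0,0,0,0,0,0.2])

```text
time: 10.92
tool_pos: [712.3, 62.1, 119.1]
tcp_rot: [-180.0, 54.8, 163.2]
ft_force: [0.2, -0.6, 0.2]
finger_gap: 34.5
```

Run:
```python
from snap import *
s=sense();print(s['time'],s['tool_pos'].round(1),s['ft_force'].round(1),s['finger_gap'])
im,d,c=grab('scene','s8');im,d,c=grab('wrist','w8')
b=im.astype(int);br=(b[...,0]>1.3*b[...,2])
v,u=np.nonzero(br[250:330,270:360]);print('ball w',u.mean()+270,v.mean()+250,len(u),'exp',fproj('w8',ballp(1.13,0)))
A=np.load('pics/s7.npz')['im'].astype(int);B=np.load('pics/s8.npz')['im'].astype(int)
print('scene diff bar/catch area',abs(A-B)[258:280,271:300].mean())
```

```text
10.925 [712.3  62.1 119.1] [ 0.2 -0.6  0.2] 34.453706505399644
ball w 314.1198707592892 277.77156704361875 3095 exp [[310.03168825 286.03485125]]
scene diff bar/catch area 2.2784743991640544
```

Released and still hooked: the hand force is zero and the ball has not moved. Now I back away along the tool axis, then go up.

Run:
```python
from snap import *
s=sense();R0=Ro.from_euler('xyz',s['tcp_rot'],degrees=True).as_matrix();p0=s['tool_pos']
print(cmd(p0-R0[:,0]*60+[0,0,70],R0))
print(cmd([725,-40,300],tool(-50,30)),cmd([610,-200,280],tool(-82,30)))
```

```text
[-0.1172, -0.0, -0.0403, 0.0, 0.0, 0.0]
[-0.1719, -0.094, -0.0701, 27.94, -5.05, 17.87] [-0.1188, -0.2805, -0.1106, 54.9, -4.62, 35.11]
```

>>> carry_out(commands=[0,0,0,0,0,0,0.1,0,0,0,0,0,0,0,-0.005,0,0,0,0,0,0,-0.015,0,0,0,0,0,0,-0.03,0,0,0,0,0,0,-0.045,0,0,0,0,0,0,-0.06,0,0,0,0,0,0,-0.06,0,0,0,0,0,0])

```text
time: 12.02
tool_pos: [730.8, 51.8, 168.0]
tcp_rot: [179.6, 55.6, 162.7]
ft_force: [-0.7, 0.0, -0.0]
finger_gap: 42.5
```

Run:
```python
from snap import *
s=sense();print(s['time'],s['tool_pos'].round(1),s['ft_force'].round(1),s['joint_pos'].round(0))
R0=Ro.from_euler('xyz',s['tcp_rot'],degrees=True).as_matrix()
print(cmd([745,45,240],R0),cmd([725,-40,290],tool(-50,30)),cmd([610,-200,280],tool(-82.2,30)))
im,d,c=grab('scene','s9');
A=np.load('pics/s8.npz')['im'].astype(int);print(abs(A-im.astype(int))[258:280,271:300].mean())
```

```text
12.025 [730.8  51.8 168. ] [-0.7  0.  -0. ] [ -4.  77.   1.  11. 135. -71.]
[-0.0682, -0.0021, -0.0279, 0.0, 0.0, 0.0] [-0.113, -0.089, -0.0516, 28.05, -4.38, 17.4] [-0.0696, -0.2757, -0.0985, 55.29, -4.08, 34.59]
10.256008359456635
```

Run:
```python
from snap import *
for p,b in(((722,35,195),-22),((712,-10,225),-32),((695,-60,250),-45),((665,-110,265),-58),((635,-160,275),-70),((605,-220,270),-82.2),((585,-300,260),-82.2),((580,-400,200),-82.2)):
    print(p,cmd(p,tool(b,30)))
im=np.load('pics/s9.npz')['im'];A,P,d=cloud('s9')
# bar/arm surface points: 60..90 mm high at radius 60..152
rr=np.hypot(P[...,0]-597,P[...,1]-96);be=np.degrees(np.arctan2(P[...,1]-96,P[...,0]-597))-YAW+360
m=(rr>65)&(rr<118)&(P[...,2]>58)&(P[...,2]<92);print(m.sum(),np.percentile(be[m],[5,25,50,75,95]).round(1),np.median(P[m][:,2]))
m=(rr>95)&(rr<145)&(P[...,2]>100)&(P[...,2]<135);print('ball',m.sum(),np.median(be[m]),np.median(P[m],0))
```

```text
(722, 35, 195) [-0.0207, -0.0187, -0.0184, 4.36, -4.44, 2.47]
(712, -10, 225) [-0.0476, -0.0645, -0.0325, 12.82, -4.44, 7.8]
(695, -60, 250) [-0.0675, -0.1172, -0.0481, 23.82, -4.4, 14.74]
(665, -110, 265) [-0.0721, -0.1737, -0.0683, 34.82, -4.32, 21.68]
(635, -160, 275) [-0.0725, -0.2303, -0.0857, 44.97, -4.22, 28.08]
(605, -220, 270) [-0.0623, -0.2964, -0.0922, 55.29, -4.08, 34.59]
(585, -300, 260) [-0.0568, -0.3788, -0.0833, 55.29, -4.08, 34.59]
(580, -400, 200) [-0.0214, -0.4762, -0.0294, 55.29, -4.08, 34.59]
261 [201.  211.5 215.1 219.7 350.6] 68.45073910656515
ball 91 214.01725733155945 [719.51256545  67.43683262 119.61109308]
```

>>> carry_out(commands=[-0.0207,-0.0187,-0.0184,4.4,-4.4,2.5,0,-0.035,-0.042,-0.026,8.5,-4.4,5,0,-0.0476,-0.0645,-0.0325,12.8,-4.4,7.8,-0.5,-0.0675,-0.1172,-0.0481,23.8,-4.4,14.7,-1,-0.0721,-0.1737,-0.0683,34.8,-4.3,21.7,-1,-0.0725,-0.2303,-0.0857,45,-4.2,28.1,-1,-0.0623,-0.2964,-0.0922,55.3,-4.1,34.6,-1,-0.0568,-0.35,-0.088,55.3,-4.1,34.6,-1,-0.05,-0.4,-0.075,55.3,-4.1,34.6,-1,-0.035,-0.45,-0.05,55.3,-4.1,34.6,-1,-0.0214,-0.4762,-0.0294,55.3,-4.1,34.6,-1,-0.0214,-0.4762,-0.0294,55.3,-4.1,34.6,-1])

```text
time: 13.58
tool_pos: [578.6, -401.8, 196.5]
tcp_rot: [-179.7, 59.9, 97.9]
ft_force: [-0.8, 0.6, 1.0]
finger_gap: 85.3
```

Run:
```python
from snap import *
s=sense();print(s['time'],s['tool_pos'].round(1),s['ft_force'].round(1),s['joint_pos'].round(0))
im,d,c=grab('wrist','wn1')
q=fproj('wn1',[573,-369,14])[0];print('exp',q,'mill',fproj('wn1',[700,-345,94]))
b=im.astype(int);m=((b[...,0]>1.25*b[...,2])&(b.sum(-1)<330)).astype(np.uint8)
n,l,st,ce=cv2.connectedComponentsWithStats(m)
for i in range(1,n):
    if st[i,4]>60: print(st[i],ce[i].round(1),b[l==i].mean(0).round())
```

```text
13.575 [ 578.6 -401.8  196.5] [-0.8  0.6  1. ] [-47.  49.  42.  18. 113. -51.]
exp [312.30588757 244.49089283] mill [[459.33963334 227.26354832]]
[ 39   0  71  63 231] [83.5 35. ] [86. 82. 68.]
[  0   3  22  54 612] [ 6.9 25.1] [35. 23. 16.]
[590  10  33  37 698] [606.4  28.3] [69. 44. 30.]
[557  13  25  27 266] [570.7  25. ] [94. 73. 50.]
[ 158   37   47   69 1873] [181.8  64.2] [84. 54. 38.]
[ 564   66   76  163 6003] [605.9 165.4] [80. 55. 34.]
[ 404  198  139   75 5792] [467.6 239.8] [95. 71. 49.]
[304 231  23  24 422] [314.8 242.7] [69. 58. 47.]
[ 594  286   46   95 1425] [626.1 342.3] [68. 45. 30.]
[563 337  49  27 361] [584.9 350.6] [11.  9.  8.]
[578 363  39  37 841] [600.4 383.7] [124.  94.  62.]
```

Run:
```python
from snap import *
R=tool(-82.2,30);n=np.array([575,-367.3,14]);print(cmd(n-R[:,0]*90,R))
```

```text
[0.0868, 0.0, 0.0633, -0.09, -0.05, -0.02]
```

>>> carry_out(commands=[0.03,0,0.03,0,0,0,-1,0.055,0,0.05,0,0,0,-1,0.075,0,0.063,0,0,0,-1,0.087,0,0.063,0,0,0,-1,0.087,0,0.063,0,0,0,-1])

```text
time: 14.25
tool_pos: [581.0, -410.2, 91.5]
tcp_rot: [-179.9, 59.9, 97.9]
ft_force: [0.3, 0.4, 0.1]
finger_gap: 85.7
```

Run:
```python
from snap import *
s=sense();print(s['time'],s['tool_pos'].round(1),s['ft_force'].round(1))
im,d,c=grab('wrist','wn2')
b=im.astype(int);m=((b[...,0]>1.25*b[...,2])&(b.sum(-1)<330)).astype(np.uint8)
n,l,st,ce=cv2.connectedComponentsWithStats(m)
e=fproj('wn2',[575,-367.3,14])[0];print(e)
i=min(range(1,n),key=lambda i:np.hypot(*(ce[i]-e))+(1e3 if st[i,4]<100 else 0));print(st[i],ce[i])
pa,pb=np.array([314.8,242.7]),ce[i]
o=least_squares(lambda p:np.r_[fproj('wn1',p)[0]-pa,fproj('wn2',p)[0]-pb,.7*(proj('scene0',p)[0]-[226.3,193.9]),.7*(proj('top0',p)[0]-[436.3,202.3])],[575,-367,14]);print(o.x.round(1),o.fun.round(1))
o2=least_squares(lambda p:np.r_[fproj('wn1',p)[0]-pa,fproj('wn2',p)[0]-pb],[575,-367,14]);print(o2.x.round(1),o2.fun.round(1))
o3=least_squares(lambda p:fproj('wn2',[*p,14])[0]-pb,[575,-367]);print(o3.x)
R=tool(-82.2,30);nn=np.array([*o3.x,14]);print(cmd(nn-R[:,0]*16.9,R))
```

```text
14.25 [ 581.  -410.2   91.5] [0.3 0.4 0.1]
[313.78788872 218.00681819]
[296 203  34  34 912] [312.98684211 219.40241228]
[ 574.7 -367.5   11. ] [-0.7  0.8  0.4 -0.6  0.4  0.4  0.2 -0.5]
[ 574.4 -365.4   -5.8] [-0.7  0.   0.5 -0. ]
[ 574.56010807 -368.40070265]
[0.0729, -0.001, 0.0021, -0.04, -0.03, -0.02]
```

>>> carry_out(commands=[0.03,0,0.001,0,0,0,-1,0.055,-0.001,0.002,0,0,0,-1,0.068,-0.001,0.002,0,0,0,-0.6,0.073,-0.001,0.002,0,0,0,-0.3,0.073,-0.001,0.002,0,0,0,0,0.073,-0.001,0.002,0,0,0,0.3,0.073,-0.001,0.002,0,0,0,1,0.073,-0.001,0.002,0,0,0,1,0.073,-0.001,0.002,0,0,0,1,0.073,-0.001,0.002,0,0,0,1], grip_force=25)

```text
time: 15.55
tool_pos: [576.2, -377.4, 29.8]
tcp_rot: [179.9, 60.0, 97.6]
ft_force: [-0.7, -1.4, 6.1]
finger_gap: 24.0
```

Run:
```python
from snap import *
s=sense();print(s['time'],s['tool_pos'].round(1),s['ft_force'].round(1),s['finger_gap'])
R=tool(-82.2,30);print(cmd(s['tool_pos']+[0,0,170],R,s),cmd([600,-200,200],R,s),cmd([615,-80,170],R,s))
```

```text
15.55 [ 576.2 -377.4   29.8] [-0.7 -1.4  6.1] 23.980517988311856
[-0.1473, 0.0002, -0.0849, -0.02, 0.05, -0.09] [-0.0612, 0.0477, -0.2344, -0.02, 0.05, -0.09] [0.0231, 0.0787, -0.3207, -0.02, 0.05, -0.09]
```

>>> carry_out(commands=[-0.04,0,-0.023,0,0,0,1,-0.085,0,-0.05,0,0,0,1,-0.12,0,-0.075,0,0,0,1,-0.12,0.015,-0.13,0,0,0,1,-0.09,0.03,-0.185,0,0,0,1,-0.0612,0.048,-0.234,0,0,0,1,-0.02,0.063,-0.28,0,0,0,1,0.02,0.078,-0.318,0,0,0,1,0.023,0.0787,-0.3207,0,0,0,1,0.023,0.0787,-0.3207,0,0,0,1])

```text
time: 16.8
tool_pos: [614.9, -80.0, 170.0]
tcp_rot: [179.9, 60.1, 97.7]
ft_force: [-0.5, 0.3, 0.0]
finger_gap: 23.5
```

Run:
```python
from snap import *
s=sense();print(s['time'],s['tool_pos'].round(1),s['ft_force'].round(1),s['finger_gap'])
im,d,c=grab('wrist','wp1')
z=np.load('pics/wp1.npz');K,T=z['K'],z['T']
v,u=np.mgrid[:400,:640];x=(u-K[0,2])/K[0,0];y=(v-K[1,2])/K[0,0];t=np.hypot(x,y)+1e-9
k=np.tan(t)/t*d; P=np.stack([x*k,-y*k,-d],-1)@T[:3,:3].T+T[:3,3]
w=np.array([611,-1.]);rr=np.hypot(P[...,0]-w[0],P[...,1]-w[1])
m=(d>0)&(rr<45)&(P[...,2]>36)&(P[...,2]<50)&(np.hypot(P[...,0]-597,P[...,1]-96)>68)
q=P[m];print(len(q),np.percentile(q[:,2],[5,50,95]) if len(q) else 0)
top=q[q[:,2]>39.5]; 
h=cv2.convexHull(top[:,:2].astype(np.float32))[:,0];print('rim hull',circ(h),'ring mean',circ(top),top.min(0),top.max(0))
m=(d>0)&(rr<18);print('floor z',np.percentile(P[m][:,2],[5,50,95]))
b=im.astype(int);mm=((b[...,0]>1.25*b[...,2])&(b.sum(-1)<330)).astype(np.uint8)
n,l,st,ce=cv2.connectedComponentsWithStats(mm)
R=Ro.from_euler('xyz',s['tcp_rot'],degrees=True).as_matrix();nc=s['tool_pos']+R[:,0]*16.9;e=fproj('wp1',nc)[0];print('nut exp',e)
for i in range(1,n):
    if st[i,4]>150 and np.hypot(*(ce[i]-e))<60: print(st[i],ce[i].round(1))
o=tool(-82.2,30);print(cmd([612.2,-9.4,69],o,s),cmd([612.2,-9.4,69]-o[:,0]*50,o,s))
```

```text
16.8 [614.9 -80.  170. ] [-0.5  0.3  0. ] 23.48165453174512
858 [37.14860653 41.96026483 43.17037067]
rim hull (array([611.63688959,  -0.75540512]), np.float64(26.603650021655316)) ring mean (array([611.72419519,  -0.94542687]), np.float64(24.66389179133253)) [585.58508438 -27.8053496   39.50673367] [637.80914606  25.83367526  44.54543508]
floor z [ 32.05525156 234.95757574 246.74390036]
nut exp [314.16483785 265.41748939]
[ 290  241   49   48 1832] [314.  264.7]
[0.1226, 0.0068, -0.0105, 0.02, 0.06, -0.05] [0.0726, 0.0068, -0.0104, 0.02, 0.06, -0.05]
```

The rim fit gives the well at (611.7, −0.9), rim 42 mm up, radius 26.6 mm, matching the text. The nutmeg sits in the hand as predicted.

>>> carry_out(commands=[0.025,0.0075,-0.005,0,0,0,1,0.05,0.0075,-0.01,0,0,0,1,0.075,0.0075,-0.0105,0,0,0,1,0.095,0.0075,-0.0105,0,0,0,1,0.11,0.0075,-0.0105,0,0,0,1,0.12,0.0075,-0.0105,0,0,0,1,0.1225,0.0075,-0.0105,0,0,0,1,0.1225,0.0075,-0.0105,0,0,0,1])

```text
time: 17.85
tool_pos: [613.6, -10.6, 69.8]
tcp_rot: [179.8, 60.1, 97.5]
ft_force: [-0.5, 0.9, -0.5]
finger_gap: 23.7
```

Run:
```python
from snap import *
s=sense();print(s['time'],s['tool_pos'].round(1),s['ft_force'].round(1),s['finger_gap'])
o=tool(-82.2,30);print(cmd([612.8,-9.3,69],o,s))
```

```text
17.85 [613.6 -10.6  69.8] [-0.5  0.9 -0.5] 23.69008981079093
[0.0014, -0.0006, -0.0008, -0.01, 0.11, -0.14]
```

>>> carry_out(commands=[0.0014,-0.0006,-0.0008,0,0,0,1,0.0014,-0.0006,-0.0008,0,0,0,1,0.0014,-0.0006,-0.0008,0,0,0,0.4,0.0014,-0.0006,-0.0008,0,0,0,0.3,0.0014,-0.0006,-0.0008,0,0,0,0.2,0.0014,-0.0006,-0.0008,0,0,0,0.1,0.0014,-0.0006,-0.0008,0,0,0,0,0.0014,-0.0006,-0.0008,0,0,0,0,-0.01,0,0,0,0,0,0,-0.03,0,0,0,0,0,0,-0.06,0,0,0,0,0,0,-0.09,0,0,0,0,0,0])

```text
time: 19.35
tool_pos: [620.0, -56.4, 150.3]
tcp_rot: [179.6, 60.2, 97.4]
ft_force: [0.3, 0.2, 0.9]
finger_gap: 42.5
```

>>> carry_out(commands=[-0.04,0,0,0,0,0,0,-0.08,0,0,0,0,0,0,-0.08,0,0,0,0,0,0,-0.08,0,0,0,0,0,0])

```text
time: 19.85
tool_pos: [625.1, -96.4, 220.2]
tcp_rot: [179.5, 60.2, 97.3]
ft_force: [0.5, 0.9, -1.0]
finger_gap: 42.8
```

Run:
```python
from snap import *
s=sense();print(s['time'],s['tool_pos'].round(1),s['ft_force'].round(1),s['finger_gap'])
im,d,c=grab('wrist','wf')
z=np.load('pics/wf.npz');K,T=z['K'],z['T']
v,u=np.mgrid[:400,:640];x=(u-K[0,2])/K[0,0];y=(v-K[1,2])/K[0,0];t=np.hypot(x,y)+1e-9
k=np.tan(t)/t*d; P=np.stack([x*k,-y*k,-d],-1)@T[:3,:3].T+T[:3,3]
b=im.astype(int);br=(b[...,0]>1.25*b[...,2])
rr=np.hypot(P[...,0]-611.7,P[...,1]+.9)
m=br&(rr<40)&(P[...,2]>30)&(P[...,2]<80)
q=P[m];print('nut pts',len(q),np.median(q,0).round(1),q.min(0).round(1),q.max(0).round(1))
print('px',u[m].mean(),v[m].mean(),fproj('wf',[611.7,-.9,46]))
ra=np.hypot(P[...,0]-597.5,P[...,1]-96);be=np.degrees(np.arctan2(P[...,1]-96,P[...,0]-597.5))-YAW+360
m=(ra>105)&(ra<135)&(P[...,2]>100)&(P[...,2]<135);print('ball',m.sum(),np.median(be[m]),P[m][:,2].max() if m.any() else 0)
m=(ra>65)&(ra<152)&(P[...,2]>60)&(P[...,2]<85)&(abs(be-207)<25);print('bar',m.sum(),[np.median(be[m&(ra>a)&(ra<a+12)]).round(1) for a in(75,90,105)],np.median(P[m][:,2]))
# bystanders moved?
g,_,_=grab('top','tf')
A=np.load('pics/top0.npz')['im'].astype(int);D=abs(A-g.astype(int)).sum(-1)
for n,(a,e) in dict(wal=(204,207),tin=(217,242),pot=(427,249),cup=(372,269),jar=(215,164),mill=(437,158)).items(): print(n,D[e-12:e+12,a-12:a+12].mean().round(1))
```

```text
19.85 [625.1 -96.4 220.2] [ 0.5  0.9 -1. ] 42.82397502176516
nut pts 351 [611.   -2.   56.3] [600.3 -11.1  46.8] [621.5   9.9  59.7]
px 313.01424501424503 181.2905982905983 [[313.78377204 183.20491484]]
ball 481 208.31904731902696 126.6741084623743
bar 2041 [np.float64(208.0), np.float64(208.4), np.float64(208.6)] 68.05767034063075
wal 7.3
tin 7.9
pot 19.9
cup 103.6
jar 14.4
mill 69.2
```

Run:
```python
from snap import *
grab('scene','sf')
for t0,t1 in(('top0','tf'),('scene0','sf')):
  for n,(x,y),h in(('mill',(700,-345),(150,200)),('cup',(362,-156),(25,55)),('pot',(430,-318),(25,50))):
    o=[]
    for t in(t0,t1):
        im,P,d=cloud(t);m=(np.hypot(P[...,0]-x,P[...,1]-y)<60)&(P[...,2]>h[0])&(P[...,2]<h[1]);o.append((m.sum(),np.median(P[m],0).round(1).tolist() if m.any() else 0))
    print(t0,n,o)
print(sense()['time'])
```

```text
top0 mill [(np.int64(202), [692.5, -352.1, 180.9]), (np.int64(0), 0)]
top0 cup [(np.int64(136), [375.6, -173.7, 39.7]), (np.int64(0), 0)]
top0 pot [(np.int64(114), [426.7, -333.2, 37.1]), (np.int64(105), [423.4, -334.9, 37.8])]
scene0 mill [(np.int64(249), [709.8, -344.7, 170.7]), (np.int64(248), [709.2, -344.2, 170.2])]
scene0 cup [(np.int64(0), 0), (np.int64(0), 0)]
scene0 pot [(np.int64(149), [426.1, -324.6, 33.9]), (np.int64(70), [411.5, -319.0, 32.1])]
20.0
```

```bash
python3 -c "
from bench import order;print(order.hand_in())"
```

```text
the job is handed in; nothing more can be done
None
```

I drew the cover arm back by the ball, lifted it over the catch's nose, lowered it inside the hook and eased it back until it rested there. I then released it, picked up the nutmeg and dropped it a few millimetres into the feed well. I handed in at about 20 s, and no verdict came back.

**Last checks, from camera depth:**
- **Nutmeg:** it stands in the well with its top at 59.7 mm, where 60 mm is expected, about 1–2 mm off the well's centre.
- **Cover arm:** it stayed hooked, with the ball at bearing about 208° (about 210° expected) and the bar down at its resting height.
- **Robot:** it is clear of everything, with only noise-level force readings.
- **Bystanders:** the pepper mill has not moved, judged from the scene camera. The walnut, tin and glass jar look unchanged from above, and so does the salt pot.

**What disagreed or stayed unverified:**
- The top and scene cameras differed by about 7 mm on the grinder's position. I settled it with the wrist camera.
- The ball slipped a few millimetres in the pads during the lift, so I commanded extra lift before crossing the nose.
- The nutmeg's height from the two wrist views alone came out wrong at −6 mm. Fitting all four views gave 11 mm, against 14 mm in the text.
- The scene camera's reading of the salt pot shifted by about 15 mm with half its points missing. I take this to be the robot blocking the view, because the top view showed only about 3 mm.
- The copper cup could not be seen in the final views. The gripper never went near it.
- The catch angle was never measured directly.

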